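# Make up a car service kit in the caddy

## Robot

A 6-joint arm with a two-finger parallel gripper is mounted at the origin on the work surface. World frame = base frame: x ahead of the robot, y to its left, z up, the work surface at z = 0. Lengths are in m, angles in rad, forces in N, time in s.
With the tool pointing down it reaches from about 0.25 to 0.725 m from the base axis. Payload 9.7 kg.
Tool frame: the origin (TCP) lies between the finger pads; the fingertips stand 25 mm ahead of it and the grasp point (between the pads) lies 6 mm ahead of it; z points along the fingers, y is the direction in which the jaws open and shut (so a half turn about z gives the same grasp; the last joint's range is limited). The gripper opens to 85 mm and grips with 20 to 120 N. Pads are 22 mm wide; open, the fingers measure 114 mm over their backs; the gripper's body (76 mm by 85 mm) begins 54 mm behind the grasp point. The pads swing forward as they close: fully open they stand 13 mm farther back than shut.
Start: joints at [1.231, 0.087, 0.176, 1.66, 0, 1.571], TCP at [0.183, 0.519, 0.256] pointing down, gripper open.
Joint ranges: [-3.13, 3.13], [-0.85, 1.81], [-1.15, 1.24], [-2.2, 2.28], [-1.44, 1.52], [-3.14, 3.14]. Speed limits (rad/s): [2.22, 2.22, 2.57, 3.14, 3.14, 3.14].

## Interface

Orientations are given as a unit quaternion [x, y, z, w].
In Python, from workcell import ctrl, imaging gives the robot as it stands.
- The arm moves only by the tool send_rows, never from a script. Its argument "moves" is one flat list of numbers, 7 for each row, row after row: the opening, from 0 (shut) to 1 (fully open), then the shift along the tool's x, y, z in m, then the turn, a rotation vector about the tool's x, y, z in rad. In form: [jaw, tx, ty, tz, rx, ry, rz, jaw, tx, ty, tz, rx, ry, rz, ...]. A call has exactly 5 rows; each row shifts and turns the commanded pose from where the row before left it, along the tool's axes as they then stand; what a row does not reach is not made up. A row lasts 1/10 s, in which the tool goes at most 50 mm and 8.59 degrees, less where a joint would pass 70% of its speed; a pose out of reach is approached as far as the arm can. A call with a gripper value outside its range is refused whole. The fingers move at their own pace and stop on an object; "grip_force" is the grip in N (left out, the last holds). Time passes only in rows, so rows that do not move let the fingers close, or fill a call up. It gives the time, the measured TCP pose, the force and the opening at its end, in the units of the state.
- ctrl.observe(): the state, without advancing time (a new reading comes with each control period).
- imaging.read_camera(name): name is "side" or "top"; returns the picture (400x640x3 uint8, blue, green, red); there is no depth.
- imaging.calibration(name): a dict with "mtx" (3x3 intrinsics, pixels), "world_from_camera" (4x4, takes a point from camera to world coordinates). Camera axes: x right, y down, z forward; pixel columns grow to the right and rows downward; lengths in m; the calibration is good to about 2 mm. A picture is of the moment at which its call begins. calibration takes no time and is no camera call.
- ctrl.finish_job(): hands the job in, once; it reports no verdict.
The state is a dict: "clock": time; "qpos": joint angles; "qvel": joint speeds; "joint_torque": joint torques, N m; "eef_pos": TCP position; "tool_rot": TCP orientation; "wrist_force": force on the tool from outside, world axes, zero at the start; "torque": the same for the moment, N m; "opening": finger opening in m.
Only numpy, scipy, OpenCV 4.12 (cv2) and the standard library are available. Lean on these libraries where they do the work, as an engineer would, in place of code of your own. Each camera call takes 0.05 s, during which the arm holds its last target. There are 200 camera calls.

## Task

Make up the service kit in the grey caddy: stand the short oil filter in the round dish and the small bottle in the square dish, lay the long yellow carton flat in the oblong dish along its length, and set the short yellow carton squarely on the middle of the long one, lined up lengthwise. Everything stays right side up, sits down fully inside its dish and is let go. Leave the tall filter, the big bottle and the slim carton where they are.

Things in the scene. Friction and masses are not known exactly. Their poses are not given: they have to be found in the camera images.
- carton_long_mid (a point): Plain yellow carton with blank white label patches, lying on the table; point at its centre, 25 mm above its underside; x along its length, y across its width, z up. The long wanted one: 96 long, 46 wide, 50 high (mm), 110 to 210 g. Pinch it across the 46 mm width.
- carton_short_mid (a point): Plain yellow carton with blank white label patches, lying on the table; point at its centre, 25 mm above its underside; x along its length, y across its width, z up. The short wanted one: 60 long, 46 wide, 50 high (mm), 70 to 130 g. Pinch it across the 46 mm width.
- carton_slim_mid (a point): Plain yellow carton with blank white label patches, lying on the table; point at its centre, 25 mm above its underside; x along its length, y across its width, z up. Look-alike to leave alone: as long as the long one but slim, 96 long, 28 wide, 50 high (mm).
- filter_short_mid (a point): The short oil filter, wanted: white round canister with a rounded top, standing upright, 52 mm diameter, 60 mm high, 170 to 330 g; point at its centre, 30 mm above its underside, z up its axis.
- filter_tall_mid (a point): The tall oil filter, a look-alike to leave alone: same white canister and 52 mm diameter but 95 mm high; point at its centre, 47.5 mm above its underside, z up its axis.
- bottle_small_mid (a point): The small additive bottle, wanted: grey round bottle with black cap and blank white label, standing upright, body 38 mm diameter, 80 mm high to the top of the cap (neck and cap narrower), 60 to 120 g; point on its axis 40 mm above its underside, z up.
- bottle_big_mid (a point): The big bottle, a look-alike to leave alone: same shape and colours, body 56 mm diameter, 118 mm high; point on its axis 59 mm above its underside, z up.
- dish_long: Black shallow oblong dish, one of three in a row, 125 mm apart in any order, along the middle line of a low grey caddy (386 x 96 mm, rim 11 mm above the table). Inside 116 mm along its x by 66 mm along its y. Its floor is 8 mm above the table and its rim 12 mm. Origin at the centre of its underside, 5 mm above the table; it stands fast in the grey caddy. x runs along the caddy's length.
- dish_square: Black shallow square dish in the same caddy, inside 58 x 58 mm. Its floor is 8 mm above the table and its rim 12 mm. Origin at the centre of its underside, 5 mm above the table; it stands fast in the grey caddy. x runs along the caddy's length.
- dish_round: Black shallow round dish in the same caddy, inside diameter 72 mm. Its floor is 8 mm above the table and its rim 12 mm. Origin at the centre of its underside, 5 mm above the table; it stands fast in the grey caddy. x runs along the caddy's length. Besides the things listed, small loose parts no higher than 36 mm (tape roll, socket, nut, tin, bearing) stand on the bench, their middles at least 105 mm from the middle of every other loose thing.
Things that resemble listed ones, but are neither listed nor needed, are in the scene too. What is shaped like the part that bears carton_short_mid but purple is not meant. What is shaped like the part that bears bottle_small_mid but green is not meant.

How it is judged:
At the end, for the whole second after the job is handed in: Filter, bottle and long carton on their dish floors (4 mm), within 16 mm of centre, upright (0.12 rad), carton lengthwise (0.25 rad); short carton upright on the long one within 15 mm lengthwise, 12 mm across, 0.25 rad; all at rest; the three look-alikes within 30 mm of their starts (horizontal distance between filter_short_mid and dish_round below 0.016 m and z of filter_short_mid in the frame of dish_round between 0.029 and 0.037 m and angle between each of filter_short_mid, bottle_small_mid, carton_long_mid, carton_short_mid's own z axis and vertical below 0.12 rad and linear speed of each of filter_short, bottle_small, carton_long, carton_short below 0.02 m/s and horizontal distance between bottle_small_mid and dish_square below 0.016 m and z of bottle_small_mid in the frame of dish_square between 0.039 and 0.047 m and horizontal distance between carton_long_mid and dish_long below 0.016 m and z of carton_long_mid in the frame of dish_long between 0.024 and 0.032 m and angle between the x axis of carton_long_mid and the x axis of dish_long, either way round below 0.25 rad and x of carton_short_mid in the frame of carton_long_mid between -0.015 and 0.015 m and y of carton_short_mid in the frame of carton_long_mid between -0.012 and 0.012 m and z of carton_short_mid in the frame of carton_long_mid between 0.046 and 0.054 m and angle between the x axis of carton_short_mid and the x axis of carton_long_mid, either way round below 0.25 rad and distance of each of filter_tall_mid, bottle_big_mid, carton_slim_mid from where it was at the start of the episode below 0.03 m); the robot touches nothing.
It fails at once if the tall filter is moved more than 30 mm or tipped over (distance of filter_tall_mid from where it was at the start of the episode above 0.03 m or angle between filter_tall_mid's own z axis and vertical above 0.5 rad).
It fails at once if the big bottle is moved more than 30 mm or tipped over (distance of bottle_big_mid from where it was at the start of the episode above 0.03 m or angle between bottle_big_mid's own z axis and vertical above 0.5 rad).
It fails at once if the slim carton is moved more than 30 mm or tipped over (distance of carton_slim_mid from where it was at the start of the episode above 0.03 m or angle between carton_slim_mid's own z axis and vertical above 0.5 rad).
It also fails if it takes over 120 s, if anything falls off the work surface, if the arm or the gripper's body presses on something with over 40 N, if the wrist force passes 120 N, or if a joint passes its speed limit or range.

## Working session

There is one attempt and no reset: what is moved stays moved. The work goes in short steps, Python scripts to look and compute and a tool call to move; the robot and the scene stay as the last step left them, time stands still between calls to the robot, and variables do not carry over. Pictures are saved under pics/ and viewed, about 12 in all and at most 16, crops included, and the job is handed in when it is done.

Besides the shell and the picture viewer there is one more tool, called after "Emit:" by a JSON object that holds its "method" and its "body", one argument or row to a line. send_rows: Moves the arm, as the interface text tells. Its arguments: {"type":"object","properties":{"moves":{"type":"array","items":{"type":"number"}},"grip_force":{"type":"number"}},"required":["moves"]}

```bash
mkdir -p pics; python3 - <<'E'
from workcell import ctrl, imaging
import cv2
for n in("top","side"):
    cv2.imwrite(f"pics/{n}0.png",imaging.read_camera(n)); c=imaging.calibration(n); print(n,c["mtx"],c["world_from_camera"])
print(ctrl.observe())
E
```

```text
top [[504.98610535   0.         318.55328852]
 [  0.         504.98610535 193.81379603]
 [  0.           0.           1.        ]] [[-0.01399425 -0.99544421  0.09431318  0.3922131 ]
 [-0.99969461  0.0158503   0.01895936 -0.07082621]
 [-0.02036788 -0.09401906 -0.99536203  1.34944628]
 [ 0.          0.          0.          1.        ]]
side [[489.94905197   0.         320.17152076]
 [  0.         489.94905197 195.99737687]
 [  0.           0.           1.        ]] [[ 0.68329729 -0.42846382  0.59120518 -0.36298071]
 [-0.7300783  -0.41149045  0.54558344 -0.86325565]
 [ 0.00951252 -0.80442176 -0.59398244  0.95875378]
 [ 0.          0.          0.          1.        ]]
{'clock': 0.1, 'qpos': array([ 1.23100332e+00,  8.74246962e-02,  1.75232029e-01,  1.65979288e+00,
       -1.29833895e-05,  1.57082358e+00]), 'qvel': array([-1.12710425e-03, -3.94448858e-05,  3.82168106e-04,  1.23367728e-04,
       -2.86588082e-04, -2.30208266e-04]), 'joint_torque': array([-2.82900337e-04, -5.21562624e+01,  4.65655196e+01,  1.60805433e-02,
        3.49333823e-05, -1.79349058e-05]), 'eef_pos': array([0.18325877, 0.51839638, 0.25565273]), 'tool_rot': array([ 1.69093738e-01,  9.85599794e-01, -5.87147656e-04, -9.41305965e-05]), 'wrist_force': array([ 0.01886658, -0.2156272 ,  0.70549287]), 'torque': array([-0.0474909 , -0.06451768,  0.03502306]), 'opening': 0.08537822423056357}
```

View pics/top0.png

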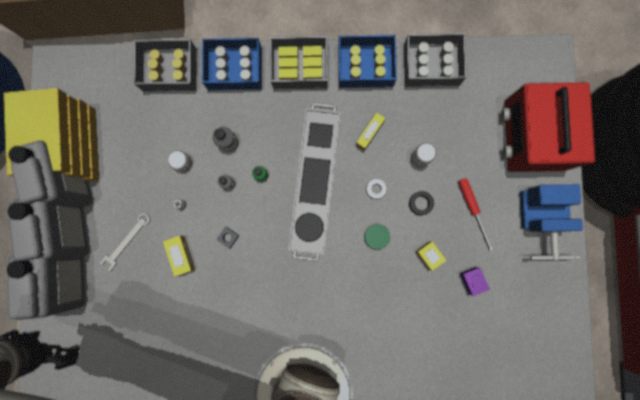

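View pics/side0.png

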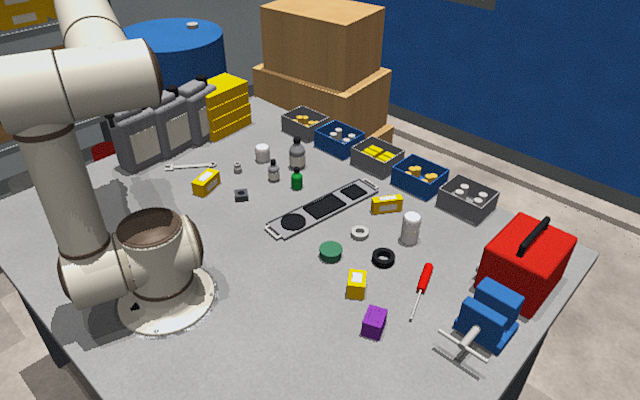

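The top view shows the short filter at (179,161) and the tall one at (425,154). The small grey bottle is at (226,183), with the big one at (223,140) and a green decoy at (260,174). The long carton is at (177,256), the slim one at (370,131), and the short one at (431,256) with a purple decoy at (475,281). The caddy runs from square (320,135) through long (314,181) to round (309,227). The wanted ones fit by size and colour; I'll confirm in enlarged crops.

```bash
cat > h.py <<'E'
import numpy as np,cv2
from workcell import ctrl,imaging
def ray(n,uv,z):
    c=imaging.calibration(n);T=np.array(c["world_from_camera"]);d=T[:3,:3]@np.linalg.solve(np.array(c["mtx"]),[uv[0],uv[1],1.]);o=T[:3,3]
    return (o+d*(z-o[2])/d[2])[:2]
def proj(n,p):
    c=imaging.calibration(n);T=np.linalg.inv(np.array(c["world_from_camera"]));q=np.array(c["mtx"])@(T@np.r_[p,1])[:3];return q[:2]/q[2]
def crop(im,x,y,w,h,s,f):
    o=cv2.resize(im[y:y+h,x:x+w],None,fx=s,fy=s,interpolation=cv2.INTER_CUBIC)
    for u in range(x-x%20+20,x+w,20):
        cv2.line(o,((u-x)*s,0),((u-x)*s,8),(0,0,255),1);cv2.putText(o,str(u),((u-x)*s+2,18),0,.35,(0,0,255))
    for v in range(y-y%20+20,y+h,20):
        cv2.line(o,(0,(v-y)*s),(8,(v-y)*s),(0,0,255),1);cv2.putText(o,str(v),(10,(v-y)*s+4),0,.35,(0,0,255))
    cv2.imwrite(f,o)
E
python3 - <<'E'
from h import *
im=cv2.imread("pics/top0.png")
crop(im,155,120,120,165,5,"pics/c1.png") if 0 else crop(im,150,120,190,150,4,"pics/c1.png")
crop(im,290,100,190,150+20,4,"pics/c2.png") if 0 else crop(im,290,110,170,148+2+10,4,"pics/c2.png")
E
ls pics
```

```text
c1.png
c2.png
side0.png
top0.png
```

View pics/c1.png

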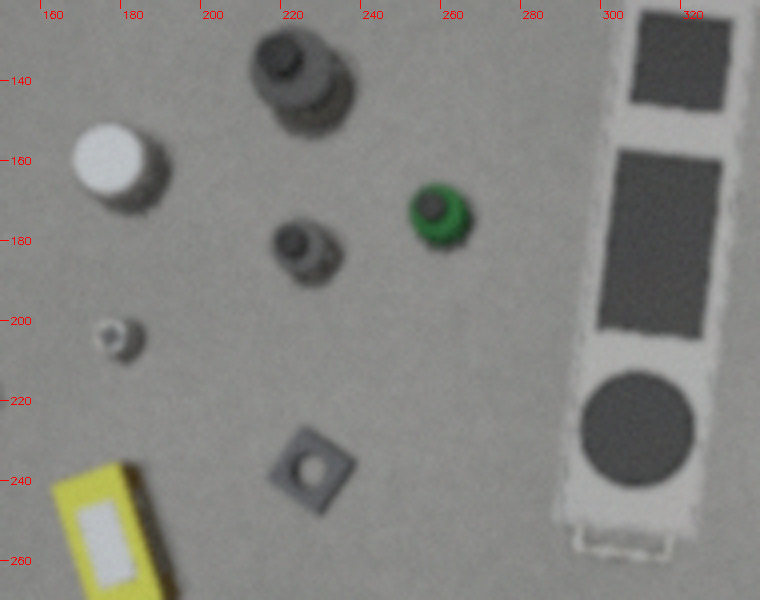

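View pics/c2.png

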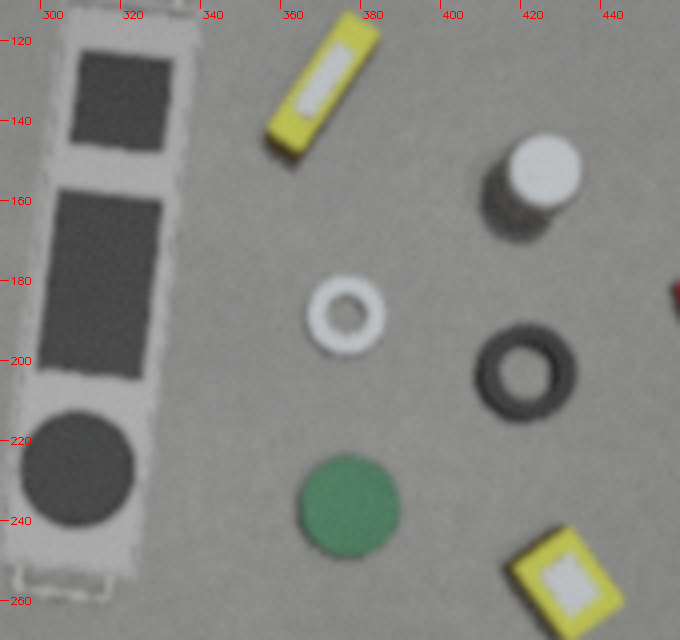

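The crops confirm the choices: filter top at (177,160), small bottle cap at (223,180.5), and the dishes are clear. Next I measure the cartons and dishes by segmentation and the round items by both cameras.

```bash
python3 - <<'E'
from h import *
im=cv2.imread("pics/top0.png");hsv=cv2.cvtColor(im,cv2.COLOR_BGR2HSV)
def box(name,x,y,w,h,mask,z,nom):
    m=np.zeros(mask.shape,np.uint8);m[y:y+h,x:x+w]=mask[y:y+h,x:x+w]
    c=max(cv2.findContours(m,0,2)[0],key=cv2.contourArea)
    P=np.array([ray("top",p,z) for p in c[:,0]]).astype(np.float32)*1000
    (cx,cy),s,_=cv2.minAreaRect(P);b=cv2.boxPoints(((cx,cy),s,_))
    e=[b[1]-b[0],b[2]-b[1]];e=max(e,key=np.linalg.norm);print(name,np.round([cx,cy],1),np.round(s,1),"ang",np.arctan2(e[1],e[0])%np.pi)
ye=cv2.inRange(hsv,(20,90,90),(35,255,255))
box("long",155,225,45,60,ye,.05,0);box("short",410,235,45,45,ye,.05,0);box("slim",350,105,40,50,ye,.05,0)
dk=cv2.inRange(cv2.cvtColor(im,cv2.COLOR_BGR2GRAY),0,110)
for n,a in(("sq",(304,120,32,32)),("dl",(296,154,38,54)),("rd",(292,210,34,36))): box(n,*a,dk,.009,0)
g=cv2.cvtColor(im,cv2.COLOR_BGR2GRAY)
wt=cv2.inRange(g,165,255)
for n,(x,y,w,h),z in(("fs",(160,145,40,40),.056),("ft",(405,135,45,45),.091)):
    m=np.zeros_like(wt);m[y:y+h,x:x+w]=wt[y:y+h,x:x+w];c=max(cv2.findContours(m,0,2)[0],key=cv2.contourArea);(u,v),r=cv2.minEnclosingCircle(c);print(n,(u,v),r,ray("top",(u,v),z))
print("bs",ray("top",(222.75,180.5),.08)); print("bb",ray("top",(220,135),.118))
s=cv2.imread("pics/side0.png");crop(s,180,130,130,80,6,"pics/c3.png")
for p in([.446,.273,.06],list(ray("top",(222.75,180.5),.08))+[.08]): print(proj("side",p))
E
```

```text
long [361.3 320.1] [97.  48.2] ang 0.32513747
short [ 353.3 -330.2] [62.1 48.1] ang 0.61590147
slim [ 679.7 -183.5] [29.  97.6] ang 2.52889
sq [678.7 -51.3] [64.4 64.1] ang 1.425496
dl [554.8 -35.3] [ 71.1 121.3] ang 3.0120234
rd [431.4 -18.7] [74.3 74.1] ang 1.5559705
fs (176.46153259277344, 159.15383911132812) 8.171709060668945 [0.61135354 0.32274589]
ft (426.0572509765625, 151.68321228027344) 8.383828163146973 [ 0.61346721 -0.3184708 ]
bs [0.55036156 0.19640469]
bb [0.65971961 0.19571852]
[234.51338112 168.61847598]
[272.99805137 160.00392429]
```

View pics/c3.png

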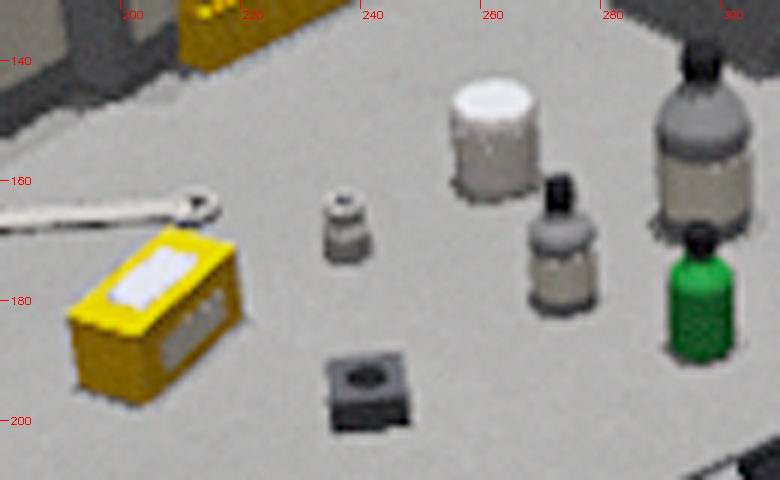

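```bash
cat >> h.py <<'E'
from scipy.spatial.transform import Rotation as Ro
def plan(x,y,z,th=None):
    s=ctrl.observe();R=Ro.from_quat(s["tool_rot"]).as_matrix();p=np.array(s["eef_pos"])
    th0=np.arctan2(R[1,1],R[0,1]);print("t",round(s["clock"],2),"p",p.round(4),"th",round(th0,3),"tilt",R[:2,2].round(4),"F",s["wrist_force"].round(1),"open",round(s["opening"],4),"q",s["qpos"].round(2))
    print("tool shift",(R.T@(np.array([x,y,z])-p)).round(4),"rz",None if th is None else round(th0-th,3))
E
python3 - <<'E'
from h import *
plan(.611,.323,.25,1.231)
for p in([.611,.323,.06],[.361,.320,.05],[.353,-.330,.05]):print(proj("side",p))
E
```

```text
t 0.1 p [0.1833 0.5184 0.2557] th 1.231 tilt [-0.0004 -0.0011] F [ 0.  -0.2  0.7] open 0.0854 q [ 1.23  0.09  0.18  1.66 -0.    1.57]
tool shift [-0.4684 -0.0416  0.0057] rz -0.0
[261.86109546 145.11044061]
[205.43499265 175.93118978]
[355.82917702 276.02165656]
```

Emit:
{"method": "send_rows", "body": {
  "moves": [1,-0.042,-0.004,0,0,0,0,1,-0.042,-0.004,0,0,0,0,1,-0.042,-0.004,0,0,0,0,1,-0.042,-0.004,0,0,0,0,1,-0.042,-0.004,0,0,0,0],
  "grip_force": 40
}}

```text
clock: 0.6
eef_pos: [0.376, 0.4287, 0.256]
tool_rot: [0.169, 0.986, -0.0, -0.0]
wrist_force: [1.3, 0.1, 0.6]
opening: 0.0855
```

Emit:
{"method": "send_rows", "body": {
  "moves": [1,-0.042,-0.004,0,0,0,0,1,-0.042,-0.004,0,0,0,0,1,-0.042,-0.004,0,0,0,0,1,-0.042,-0.004,0,0,0,0,1,-0.042,-0.004,0,0,0,0]
}}

```text
clock: 1.1
eef_pos: [0.5674, 0.3398, 0.2558]
tool_rot: [0.169, 0.986, -0.0, -0.0]
wrist_force: [0.3, -0.0, -0.5]
opening: 0.0856
```

Emit:
{"method": "send_rows", "body": {
  "moves": [1,-0.042,-0.002,0,0,0,0,1,0,0,0,0,0,0,1,0,0,0,0,0,0,1,0,0,0,0,0,0,1,0,0,0,0,0,0]
}}

```text
clock: 1.6
eef_pos: [0.6039, 0.3257, 0.2569]
tool_rot: [0.168, 0.986, 0.0, 0.0]
wrist_force: [-0.0, 0.2, 0.2]
opening: 0.0854
```

```bash
python3 -c "
from h import *
plan(.611,.323,.041,1.231)"
```

```text
t 1.6 p [0.6039 0.3257 0.2569] th 1.232 tilt [0.0005 0.0004] F [-0.   0.2  0.2] open 0.0854 q [0.49 0.44 0.61 1.74 0.   0.83]
tool shift [-0.0075 -0.0003  0.2159] rz 0.001
```

Emit:
{"method": "send_rows", "body": {
  "moves": [1,-0.0075,0,0.04,0,0,0,1,0,0,0.04,0,0,0,1,0,0,0.04,0,0,0,1,0,0,0.04,0,0,0,1,0,0,0.03,0,0,0]
}}

```text
clock: 2.1
eef_pos: [0.6103, 0.3229, 0.0643]
tool_rot: [0.168, 0.986, -0.0, -0.0]
wrist_force: [0.2, -0.5, -0.7]
opening: 0.0855
```

Emit:
{"method": "send_rows", "body": {
  "moves": [1,0,0,0.015,0,0,0,1,0,0,0.011,0,0,0,1,0,0,0,0,0,0,0,0,0,0,0,0,0,0,0,0,0,0,0,0]
}}

```text
clock: 2.6
eef_pos: [0.6128, 0.323, 0.0423]
tool_rot: [0.169, 0.986, 0.001, 0.001]
wrist_force: [-0.6, 0.5, -0.5]
opening: 0.0593
```

Emit:
{"method": "send_rows", "body": {
  "moves": [0,0,0,0,0,0,0,0,0,0,0,0,0,0,0,0,0,0,0,0,0,0,0,0,0,0,0,0,0,0,0,0,0,0,0]
}}

```text
clock: 3.1
eef_pos: [0.6128, 0.3228, 0.0424]
tool_rot: [0.169, 0.986, 0.001, 0.001]
wrist_force: [-1.2, -0.6, 6.2]
opening: 0.0511
```

```bash
python3 -c "
from h import *
plan(.611,.323,.041,1.231)
crop(imaging.read_camera('side'),180,100,200,140,4,'pics/g1.png')"
```

```text
t 3.1 p [0.6128 0.3228 0.0424] th 1.231 tilt [0.0025 0.0013] F [-1.2 -0.6  6.2] open 0.0511 q [ 0.48  0.44  0.19  1.32 -0.    0.82]
tool shift [ 0.0017 -0.0004  0.0014] rz -0.0
```

View pics/g1.png

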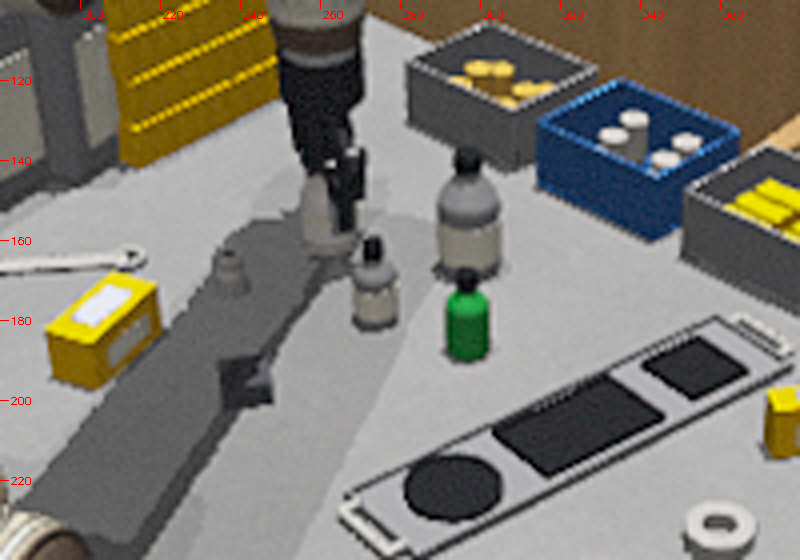

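The filter is gripped at (265,155), opening 51 mm. Lifting it and carrying it to the round dish.

Emit:
{"method": "send_rows", "body": {
  "moves": [0,0,0,-0.03,0,0,0,0,0,0,-0.045,0,0,0,0,0,0,-0.045,0,0,0,0,0,0,-0.04,0,0,0,0,0,0,-0.03,0,0,0]
}}

```text
clock: 3.65
eef_pos: [0.6121, 0.3225, 0.234]
tool_rot: [0.169, 0.986, 0.001, 0.001]
wrist_force: [-0.4, -0.1, -2.7]
opening: 0.0508
```

Emit:
{"method": "send_rows", "body": {
  "moves": [0,0.005,-0.0324,0,0,0,0,0,0.006,-0.04,0,0,0,0,0,0.006,-0.04,0,0,0,0,0,0.006,-0.04,0,0,0,0,0,0.006,-0.04,0,0,0,0]
}}

```text
clock: 4.15
eef_pos: [0.5195, 0.1495, 0.2306]
tool_rot: [0.169, 0.986, 0.0, 0.0]
wrist_force: [0.4, -0.6, -1.8]
opening: 0.0508
```

Emit:
{"method": "send_rows", "body": {
  "moves": [0,0.006,-0.04,0,0,0,0,0,0.006,-0.04,0,0,0,0,0,0.006,-0.04,0,0,0,0,0,0.006,-0.04,0,0,0,0,0,0.004,-0.03,0,0,0,0]
}}

```text
clock: 4.65
eef_pos: [0.4295, -0.0206, 0.231]
tool_rot: [0.169, 0.986, -0.0, 0.001]
wrist_force: [1.2, 0.2, -2.5]
opening: 0.0508
```

Emit:
{"method": "send_rows", "body": {
  "moves": [0,0,0,0,0,0,0,0,0,0,0,0,0,0,0,0,0,0,0,0,0,0,0,0,0,0,0,0,0,0,0,0,0,0,0]
}}

```text
clock: 5.15
eef_pos: [0.4311, -0.0184, 0.2301]
tool_rot: [0.168, 0.986, 0.0, -0.0]
wrist_force: [-0.4, 0.1, -2.8]
opening: 0.051
```

```bash
python3 -c "
from h import *
plan(.4314,-.0187,.051,1.231)"
```

```text
t 5.15 p [ 0.4311 -0.0184  0.2301] th 1.232 tilt [-0.0003  0.0001] F [-0.4  0.1 -2.8] open 0.051 q [-0.04 -0.2  -0.15  1.62  0.    0.3 ]
tool shift [-5.000e-04 -1.000e-04  1.791e-01] rz 0.001
```

Emit:
{"method": "send_rows", "body": {
  "moves": [0,0,0,0.04,0,0,0,0,0,0,0.045,0,0,0,0,0,0,0.04,0,0,0,0,0,0,0.03,0,0,0,0,0,0,0.01,0,0,0]
}}

```text
clock: 5.65
eef_pos: [0.429, -0.0186, 0.0621]
tool_rot: [0.169, 0.986, -0.0, -0.002]
wrist_force: [-0.3, 0.0, -1.1]
opening: 0.051
```

Emit:
{"method": "send_rows", "body": {
  "moves": [0,0,0,0.007,0,0,0,0,0,0,0.006,0,0,0,0,0,0,0.001,0,0,0,0,0,0,0,0,0,0,0,0,0,0,0,0,0]
}}

```text
clock: 6.15
eef_pos: [0.4313, -0.0191, 0.0522]
tool_rot: [0.169, 0.986, 0.0, 0.001]
wrist_force: [-0.6, -0.0, -3.2]
opening: 0.0511
```

Emit:
{"method": "send_rows", "body": {
  "moves": [0,0,0,0.001,0,0,0,0,0,0,0.001,0,0,0,0,0,0,0,0,0,0,0,0,0,0,0,0,0,0,0,0,0,0,0,0]
}}

```text
clock: 6.65
eef_pos: [0.4311, -0.0191, 0.0503]
tool_rot: [0.169, 0.986, 0.0, 0.001]
wrist_force: [-2.9, -0.5, 6.4]
opening: 0.0511
```

Contact at 0.0503. Releasing and raising.

Emit:
{"method": "send_rows", "body": {
  "moves": [0.85,0,0,0,0,0,0,0.85,0,0,0,0,0,0,0.85,0,0,0,0,0,0,0.85,0,0,0,0,0,0,0.85,0,0,0,0,0,0]
}}

```text
clock: 7.15
eef_pos: [0.4308, -0.0191, 0.0492]
tool_rot: [0.169, 0.986, -0.0, -0.0]
wrist_force: [0.2, -0.3, 0.6]
opening: 0.0726
```

Emit:
{"method": "send_rows", "body": {
  "moves": [0.85,0,0,-0.02,0,0,0,0.85,0,0,-0.04,0,0,0,1,0,0,-0.04,0,0,0,1,0,0,-0.04,0,0,0,1,0,0,-0.04,0,0,0]
}}

```text
clock: 7.65
eef_pos: [0.4305, -0.0191, 0.2309]
tool_rot: [0.169, 0.986, 0.0, 0.0]
wrist_force: [0.8, -0.8, -0.3]
opening: 0.0854
```

```bash
python3 -c "
from h import *
plan(.3613,.3201,.22,1.896)"
```

```text
t 7.65 p [ 0.4305 -0.0191  0.2309] th 1.231 tilt [ 0.0002 -0.    ] F [ 0.8 -0.8 -0.3] open 0.0854 q [-0.04 -0.2  -0.15  1.62  0.    0.3 ]
tool shift [0.1783 0.2967 0.0109] rz -0.665
```

Emit:
{"method": "send_rows", "body": {
  "moves": [1,0.0198,0.033,0,0,0,0,1,0.0198,0.033,0,0,0,0,1,0.0198,0.033,0,0,0,0,1,0.0198,0.033,0,0,0,0,1,0.0198,0.033,0,0,0,0]
}}

```text
clock: 8.15
eef_pos: [0.3919, 0.1709, 0.2294]
tool_rot: [0.169, 0.986, 0.0, 0.0]
wrist_force: [0.9, -0.0, 0.0]
opening: 0.0855
```

Emit:
{"method": "send_rows", "body": {
  "moves": [1,0.0198,0.033,0,0,0,0,1,0.0198,0.033,0,0,0,0,1,0.0198,0.033,0,0,0,0,1,0.0198,0.033,0,0,0,0,1,0,0,0,0,0,0]
}}

```text
clock: 8.65
eef_pos: [0.3607, 0.3236, 0.2286]
tool_rot: [0.167, 0.986, 0.0, -0.0]
wrist_force: [-0.1, 0.1, -1.0]
opening: 0.085
```

Emit:
{"method": "send_rows", "body": {
  "moves": [1,0,0,0,0,0,-0.133,1,0,0,0,0,0,-0.133,1,0,0,0,0,0,-0.133,1,0,0,0,0,0,-0.133,1,0,0,0,0,0,-0.133]
}}

```text
clock: 9.15
eef_pos: [0.3619, 0.3198, 0.2293]
tool_rot: [-0.164, 0.986, -0.0, -0.0]
wrist_force: [0.2, 0.4, 1.1]
opening: 0.0853
```

Emit:
{"method": "send_rows", "body": {
  "moves": [1,0,0,0.02,0,0,0,1,0,0,0.03,0,0,0,1,0,0,0.02,0,0,0,1,0,0,0,0,0,0,1,0,0,0,0,0,0]
}}

```text
clock: 9.65
eef_pos: [0.3619, 0.32, 0.1598]
tool_rot: [-0.162, 0.987, -0.0, -0.0]
wrist_force: [0.6, -0.2, 0.2]
opening: 0.0854
```

```bash
python3 -c "
from h import *
plan(.3613,.3201,.038,1.896)
im=imaging.read_camera('side');crop(im,170,100,200,150,4,'pics/g2.png')"
```

```text
t 9.65 p [0.3619 0.32   0.1598] th 1.896 tilt [-0.     -0.0001] F [ 0.6 -0.2  0.2] open 0.0854 q [ 0.72 -0.09 -0.18  1.47 -0.    0.4 ]
tool shift [0.0005 0.0003 0.1218] rz -0.0
```

View pics/g2.png

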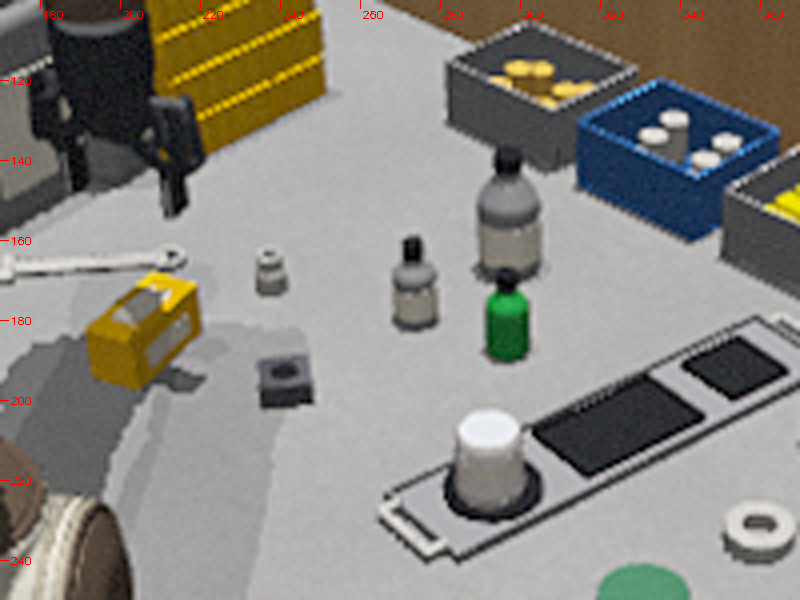

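The filter stands centred in the round dish, top at (290,206). The jaws are over the long carton at (207,183). Descending and gripping.

Emit:
{"method": "send_rows", "body": {
  "moves": [1,0,0,0.03,0,0,0,1,0,0,0.035,0,0,0,1,0,0,0.03,0,0,0,1,0,0,0.017,0,0,0,1,0,0,0.01,0,0,0]
}}

```text
clock: 10.2
eef_pos: [0.3619, 0.3204, 0.0371]
tool_rot: [-0.162, 0.987, 0.0, 0.0]
wrist_force: [0.3, -0.2, -0.6]
opening: 0.085
```

Emit:
{"method": "send_rows", "body": {
  "moves": [1,0,0,0,0,0,0,1,0,0,0,0,0,0,0,0,0,0,0,0,0,0,0,0,0,0,0,0,0,0,0,0,0,0,0]
}}

```text
clock: 10.7
eef_pos: [0.3621, 0.3207, 0.0381]
tool_rot: [-0.162, 0.987, 0.0, 0.001]
wrist_force: [-2.3, -0.8, 2.0]
opening: 0.0458
```

Emit:
{"method": "send_rows", "body": {
  "moves": [0,0,0,0,0,0,0,0,0,0,0,0,0,0,0,0,0,0,0,0,0,0,0,0,0,0,0,0,0,0,0,0,0,0,0]
}}

```text
clock: 11.2
eef_pos: [0.3621, 0.3207, 0.0381]
tool_rot: [-0.162, 0.987, 0.0, 0.001]
wrist_force: [0.3, -0.5, 6.1]
opening: 0.0453
```

```bash
python3 -c "
from h import *
plan(.5548,-.0353,.23,1.441)"
```

```text
t 11.2 p [0.3621 0.3207 0.0381] th 1.896 tilt [0.001  0.0009] F [ 0.3 -0.5  6.1] open 0.0453 q [ 0.72 -0.04 -0.38  1.23  0.    0.4 ]
tool shift [-0.0691 -0.3988 -0.192 ] rz 0.455
```

Emit:
{"method": "send_rows", "body": {
  "moves": [0,0,0,-0.03,0,0,0,0,0,0,-0.045,0,0,0,0,0,0,-0.045,0,0,0,0,0,0,-0.04,0,0,0,0,0,0,-0.03,0,0,0]
}}

```text
clock: 11.7
eef_pos: [0.3618, 0.3204, 0.2299]
tool_rot: [-0.162, 0.987, 0.001, 0.001]
wrist_force: [0.4, 0.9, -1.2]
opening: 0.0453
```

Emit:
{"method": "send_rows", "body": {
  "moves": [0,-0.006,-0.03,0,0,0,0,0,-0.007,-0.042,0,0,0,0,0,-0.007,-0.042,0,0,0,0,0,-0.007,-0.042,0,0,0,0,0,-0.007,-0.042,0,0,0,0]
}}

```text
clock: 12.2
eef_pos: [0.4576, 0.142, 0.2271]
tool_rot: [-0.162, 0.987, -0.0, -0.0]
wrist_force: [1.9, -0.8, -0.7]
opening: 0.0455
```

Emit:
{"method": "send_rows", "body": {
  "moves": [0,-0.007,-0.042,0,0,0,0,0,-0.007,-0.042,0,0,0,0,0,-0.007,-0.042,0,0,0,0,0,-0.007,-0.042,0,0,0,0,0,-0.007,-0.033,0,0,0,0]
}}

```text
clock: 12.7
eef_pos: [0.5551, -0.038, 0.2269]
tool_rot: [-0.161, 0.987, -0.0, -0.0]
wrist_force: [-0.0, 0.6, -0.1]
opening: 0.0455
```

Emit:
{"method": "send_rows", "body": {
  "moves": [0,0,0,0,0,0,0.114,0,0,0,0,0,0,0.114,0,0,0,0,0,0,0.114,0,0,0,0,0,0,0.113,0,0,0,0,0,0,0]
}}

```text
clock: 13.2
eef_pos: [0.5545, -0.0358, 0.2269]
tool_rot: [0.066, 0.998, -0.0, -0.0]
wrist_force: [-0.5, -0.5, -1.4]
opening: 0.0454
```

Emit:
{"method": "send_rows", "body": {
  "moves": [0,0,0,0.03,0,0,0,0,0,0,0.04,0,0,0,0,0,0,0.03,0,0,0,0,0,0,0,0,0,0,0,0,0,0,0,0,0]
}}

```text
clock: 13.7
eef_pos: [0.5545, -0.0356, 0.1279]
tool_rot: [0.064, 0.998, -0.0, -0.0]
wrist_force: [0.1, -0.1, 0.5]
opening: 0.0456
```

```bash
python3 -c "
from h import *
plan(.5548,-.0353,.0465,1.441)
im=imaging.read_camera('side');crop(im,230,110,190,145,4,'pics/g3.png')"
```

```text
t 13.7 p [ 0.5545 -0.0356  0.1279] th 1.443 tilt [-0.0005  0.    ] F [ 0.1 -0.1  0.5] open 0.0456 q [-0.06  0.09 -0.07  1.41 -0.    0.06]
tool shift [-0.0003  0.0004  0.0814] rz 0.002
```

View pics/g3.png

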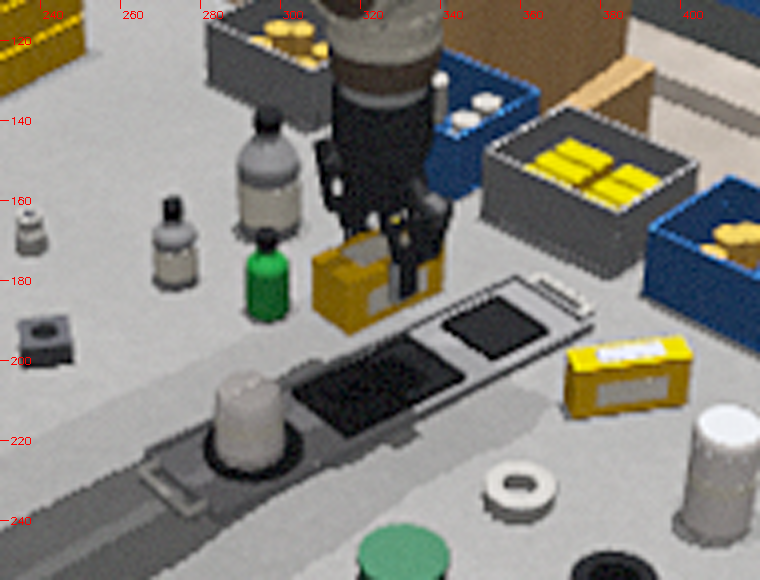

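The carton is held level over the oblong dish, aligned with the caddy. Lowering.

Emit:
{"method": "send_rows", "body": {
  "moves": [0,0,0,0.03,0,0,0,0,0,0,0.03,0,0,0,0,0,0,0.014,0,0,0,0,0,0,0.005,0,0,0,0,0,0,0,0,0,0]
}}

```text
clock: 14.25
eef_pos: [0.5551, -0.0358, 0.0493]
tool_rot: [0.065, 0.998, -0.0, 0.0]
wrist_force: [-0.6, -0.3, -1.7]
opening: 0.0457
```

Emit:
{"method": "send_rows", "body": {
  "moves": [0,0,0,0.001,0,0,0,0,0,0,0.001,0,0,0,0,0,0,0,0,0,0,0,0,0,0,0,0,0,0,0,0,0,0,0,0]
}}

```text
clock: 14.75
eef_pos: [0.5547, -0.0357, 0.0465]
tool_rot: [0.065, 0.998, -0.0, 0.0]
wrist_force: [0.0, -0.1, -1.6]
opening: 0.0456
```

Emit:
{"method": "send_rows", "body": {
  "moves": [0,0,0,0.001,0,0,0,0,0,0,0.0005,0,0,0,0,0,0,0,0,0,0,0,0,0,0,0,0,0,0,0,0,0,0,0,0]
}}

```text
clock: 15.25
eef_pos: [0.5548, -0.0357, 0.0461]
tool_rot: [0.065, 0.998, 0.0, 0.0]
wrist_force: [-4.6, 0.6, 9.3]
opening: 0.0457
```

Emit:
{"method": "send_rows", "body": {
  "moves": [0.8,0,0,0,0,0,0,0.8,0,0,0,0,0,0,0.8,0,0,0,0,0,0,0.8,0,0,0,0,0,0,0.8,0,0,0,0,0,0]
}}

```text
clock: 15.75
eef_pos: [0.5546, -0.0357, 0.0446]
tool_rot: [0.065, 0.998, -0.0, -0.0]
wrist_force: [0.6, 0.2, 0.6]
opening: 0.0684
```

Emit:
{"method": "send_rows", "body": {
  "moves": [0.8,0,0,-0.02,0,0,0,0.8,0,0,-0.04,0,0,0,1,0,0,-0.04,0,0,0,1,0,0,-0.04,0,0,0,1,0,0,-0.04,0,0,0]
}}

```text
clock: 16.25
eef_pos: [0.5544, -0.0357, 0.2264]
tool_rot: [0.065, 0.998, -0.0, 0.0]
wrist_force: [1.3, 0.8, -0.3]
opening: 0.0854
```

```bash
python3 -c "
from h import *
plan(.5504,.1964,.23,0)"
```

```text
t 16.25 p [ 0.5544 -0.0357  0.2264] th 1.441 tilt [ 0.0001 -0.    ] F [ 1.3  0.8 -0.3] open 0.0854 q [-0.06  0.09  0.12  1.6  -0.    0.07]
tool shift [ 0.034   0.2296 -0.0036] rz 1.441
```

Emit:
{"method": "send_rows", "body": {
  "moves": [1,0.006,0.04,0,0,0,0,1,0.006,0.04,0,0,0,0,1,0.006,0.04,0,0,0,0,1,0.006,0.04,0,0,0,0,1,0.006,0.04,0,0,0,0]
}}

```text
clock: 16.75
eef_pos: [0.5505, 0.1681, 0.2248]
tool_rot: [0.065, 0.998, 0.0, 0.0]
wrist_force: [0.6, -0.3, 0.2]
opening: 0.0854
```

Emit:
{"method": "send_rows", "body": {
  "moves": [1,0.004,0.03,0,0,0,0,1,0,0,0,0,0,0.144,1,0,0,0,0,0,0.144,1,0,0,0,0,0,0.144,1,0,0,0,0,0,0.144]
}}

```text
clock: 17.25
eef_pos: [0.5506, 0.197, 0.2246]
tool_rot: [0.348, 0.937, -0.0, -0.0]
wrist_force: [0.4, -0.3, 1.0]
opening: 0.0853
```

Emit:
{"method": "send_rows", "body": {
  "moves": [1,0,0,0,0,0,0.144,1,0,0,0,0,0,0.144,1,0,0,0,0,0,0.144,1,0,0,0,0,0,0.144,1,0,0,0,0,0,0.144]
}}

```text
clock: 17.75
eef_pos: [0.5507, 0.1968, 0.2247]
tool_rot: [0.656, 0.755, -0.0, -0.0]
wrist_force: [0.5, 0.0, 0.4]
opening: 0.0854
```

Emit:
{"method": "send_rows", "body": {
  "moves": [1,0,0,0,0,0,0.144,1,0,0,0.03,0,0,0,1,0,0,0.03,0,0,0,1,0,0,0.02,0,0,0,1,0,0,0,0,0,0]
}}

```text
clock: 18.25
eef_pos: [0.5493, 0.1963, 0.1416]
tool_rot: [0.707, 0.707, -0.002, -0.001]
wrist_force: [0.1, 0.2, -1.0]
opening: 0.0853
```

```bash
python3 -c "
from h import *
plan(.5504,.1964,.043,0)
im=imaging.read_camera('side');crop(im,230,110,170,130,4,'pics/g4.png')"
```

```text
t 18.25 p [0.5493 0.1963 0.1416] th 0.001 tilt [-0.0048 -0.0017] F [ 0.1  0.2 -1. ] open 0.0853 q [0.34 0.16 0.03 1.45 0.   1.91]
tool shift [0.0003 0.0016 0.0986] rz 0.001
```

View pics/g4.png

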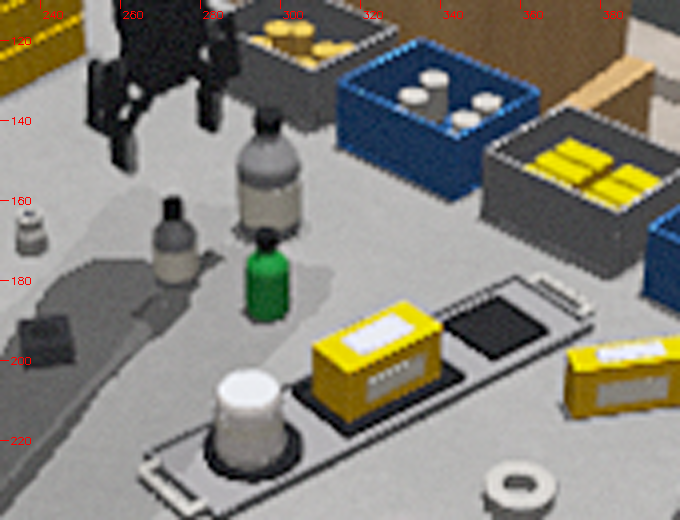

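The long carton lies in its dish, top at (319,195). The jaws straddle the small bottle at (270,172). Descending and gripping.

Emit:
{"method": "send_rows", "body": {
  "moves": [1,0,0,0.03,0,0,0,1,0,0,0.03,0,0,0,1,0,0,0.02,0,0,0,1,0,0,0.015,0,0,0,1,0,0,0.0055,0,0,0]
}}

```text
clock: 18.8
eef_pos: [0.5507, 0.1968, 0.044]
tool_rot: [0.707, 0.707, -0.0, -0.0]
wrist_force: [-0.5, -0.5, 0.9]
opening: 0.0851
```

Emit:
{"method": "send_rows", "body": {
  "moves": [1,0,0,0,0,0,0,1,0,0,0,0,0,0,0,0,0,0,0,0,0,0,0,0,0,0,0,0,0,0,0,0,0,0,0],
  "grip_force": 30
}}

```text
clock: 19.3
eef_pos: [0.5509, 0.1969, 0.0448]
tool_rot: [0.707, 0.707, 0.0, 0.0]
wrist_force: [0.1, -0.0, 1.5]
opening: 0.0437
```

Emit:
{"method": "send_rows", "body": {
  "moves": [0,0,0,0,0,0,0,0,0,0,0,0,0,0,0,0,0,0,0,0,0,0,0,0,0,0,0,0,0,0,0,0,0,0,0]
}}

```text
clock: 19.8
eef_pos: [0.5509, 0.1969, 0.0449]
tool_rot: [0.707, 0.707, 0.0, 0.0]
wrist_force: [-0.7, -0.1, 5.4]
opening: 0.0367
```

```bash
python3 -c "
from h import *
plan(.6787,-.0513,.23,0)"
```

```text
t 19.8 p [0.5509 0.1969 0.0449] th 0.001 tilt [0.0008 0.0003] F [-0.7 -0.1  5.4] open 0.0367 q [ 0.34  0.19 -0.12  1.26  0.    1.91]
tool shift [-0.2482  0.1277 -0.1851] rz 0.001
```

Emit:
{"method": "send_rows", "body": {
  "moves": [0,0,0,-0.03,0,0,0,0,0,0,-0.045,0,0,0,0,0,0,-0.04,0,0,0,0,0,0,-0.04,0,0,0,0,0,0,-0.03,0,0,0]
}}

```text
clock: 20.3
eef_pos: [0.5507, 0.1968, 0.2316]
tool_rot: [0.707, 0.707, 0.001, 0.0]
wrist_force: [0.3, 0.9, -1.2]
opening: 0.0372
```

Emit:
{"method": "send_rows", "body": {
  "moves": [0,-0.027,0.014,0,0,0,0,0,-0.034,0.0175,0,0,0,0,0,-0.034,0.0175,0,0,0,0,0,-0.034,0.0175,0,0,0,0,0,-0.034,0.0175,0,0,0,0]
}}

```text
clock: 20.8
eef_pos: [0.6352, 0.0324, 0.2287]
tool_rot: [0.707, 0.708, -0.0, -0.0]
wrist_force: [0.1, 0.2, -1.0]
opening: 0.0369
```

Emit:
{"method": "send_rows", "body": {
  "moves": [0,-0.034,0.0175,0,0,0,0,0,-0.034,0.0175,0,0,0,0,0,-0.017,0.009,0,0,0,0,0,0,0,0.02,0,0,0,0,0,0,0.03,0,0,0]
}}

```text
clock: 21.3
eef_pos: [0.6798, -0.0522, 0.1795]
tool_rot: [0.707, 0.707, 0.001, 0.001]
wrist_force: [0.5, -0.2, -1.4]
opening: 0.0369
```

Emit:
{"method": "send_rows", "body": {
  "moves": [0,0,0,0.03,0,0,0,0,0,0,0.03,0,0,0,0,0,0,0.02,0,0,0,0,0,0,0,0,0,0,0,0,0,0,0,0,0]
}}

```text
clock: 21.8
eef_pos: [0.6788, -0.0511, 0.0994]
tool_rot: [0.707, 0.707, -0.0, -0.0]
wrist_force: [0.9, 0.3, -0.8]
opening: 0.0367
```

```bash
python3 -c "
from h import *
plan(.6787,-.0513,.053,0)"
```

```text
t 21.8 p [ 0.6788 -0.0511  0.0994] th 0.001 tilt [-0.0007  0.0001] F [ 0.9  0.3 -0.8] open 0.0367 q [-0.08  0.4   0.24  1.42  0.    1.49]
tool shift [-0.0002 -0.0001  0.0464] rz 0.001
```

Emit:
{"method": "send_rows", "body": {
  "moves": [0,0,0,0.025,0,0,0,0,0,0,0.015,0,0,0,0,0,0,0.005,0,0,0,0,0,0,0.0015,0,0,0,0,0,0,0,0,0,0]
}}

```text
clock: 22.3
eef_pos: [0.6793, -0.0511, 0.0536]
tool_rot: [0.707, 0.707, 0.0, 0.0]
wrist_force: [0.2, -0.8, -1.1]
opening: 0.037
```

Emit:
{"method": "send_rows", "body": {
  "moves": [0,0,0,0.001,0,0,0,0,0,0,0,0,0,0,0,0,0,0,0,0,0,0,0,0,0,0,0,0,0,0,0,0,0,0,0]
}}

```text
clock: 22.8
eef_pos: [0.6795, -0.0511, 0.0529]
tool_rot: [0.707, 0.707, 0.001, 0.001]
wrist_force: [0.1, 0.5, 6.0]
opening: 0.0366
```

Emit:
{"method": "send_rows", "body": {
  "moves": [0.68,0,0,0,0,0,0,0.68,0,0,0,0,0,0,0.68,0,0,0,0,0,0,0.68,0,0,0,0,0,0,0.68,0,0,0,0,0,0]
}}

```text
clock: 23.3
eef_pos: [0.6788, -0.0511, 0.0516]
tool_rot: [0.707, 0.707, -0.0, -0.0]
wrist_force: [-0.2, -0.9, 0.1]
opening: 0.0582
```

Emit:
{"method": "send_rows", "body": {
  "moves": [0.68,0,0,-0.02,0,0,0,0.68,0,0,-0.04,0,0,0,0.68,0,0,-0.04,0,0,0,1,0,0,-0.04,0,0,0,1,0,0,-0.04,0,0,0]
}}

```text
clock: 23.8
eef_pos: [0.6786, -0.0511, 0.2335]
tool_rot: [0.707, 0.707, 0.0, 0.0]
wrist_force: [0.5, -0.1, 0.4]
opening: 0.0841
```

```bash
python3 -c "
from h import *
plan(.3533,-.3302,.23,2.187)"
```

```text
t 23.8 p [ 0.6786 -0.0511  0.2335] th 0.001 tilt [ 0.0003 -0.    ] F [ 0.5 -0.1  0.4] open 0.0841 q [-0.08  0.41  0.52  1.68  0.    1.49]
tool shift [-0.2788 -0.3256  0.0034] rz -2.186
```

Emit:
{"method": "send_rows", "body": {
  "moves": [1,-0.0254,-0.0296,0,0,0,0,1,-0.0254,-0.0296,0,0,0,0,1,-0.0254,-0.0296,0,0,0,0,1,-0.0254,-0.0296,0,0,0,0,1,-0.0254,-0.0296,0,0,0,0]
}}

```text
clock: 24.3
eef_pos: [0.5297, -0.179, 0.2318]
tool_rot: [0.707, 0.708, 0.0, 0.0]
wrist_force: [0.2, -1.0, -0.7]
opening: 0.0854
```

Emit:
{"method": "send_rows", "body": {
  "moves": [1,-0.0254,-0.0296,0,0,0,0,1,-0.0254,-0.0296,0,0,0,0,1,-0.0254,-0.0296,0,0,0,0,1,-0.0254,-0.0296,0,0,0,0,1,-0.0254,-0.0296,0,0,0,0]
}}

```text
clock: 24.8
eef_pos: [0.3818, -0.3062, 0.232]
tool_rot: [0.707, 0.708, 0.0, 0.0]
wrist_force: [0.2, 0.7, 1.0]
opening: 0.0855
```

Emit:
{"method": "send_rows", "body": {
  "moves": [1,-0.0254,-0.0296,0,0,0,0,1,0,0,0,0,0,-0.146,1,0,0,0,0,0,-0.146,1,0,0,0,0,0,-0.146,1,0,0,0,0,0,-0.146]
}}

```text
clock: 25.3
eef_pos: [0.3534, -0.3309, 0.2319]
tool_rot: [0.471, 0.882, -0.0, 0.0]
wrist_force: [-0.7, 0.8, -0.4]
opening: 0.0858
```

Emit:
{"method": "send_rows", "body": {
  "moves": [1,0,0,0,0,0,-0.146,1,0,0,0,0,0,-0.146,1,0,0,0,0,0,-0.146,1,0,0,0,0,0,-0.146,1,0,0,0,0,0,-0.146]
}}

```text
clock: 25.8
eef_pos: [0.3536, -0.3308, 0.2319]
tool_rot: [0.125, 0.992, -0.0, 0.0]
wrist_force: [-0.4, -0.5, -0.8]
opening: 0.0856
```

Emit:
{"method": "send_rows", "body": {
  "moves": [1,0,0,0,0,0,-0.146,1,0,0,0,0,0,-0.146,1,0,0,0,0,0,-0.146,1,0,0,0,0,0,-0.146,1,0,0,0,0,0,-0.146]
}}

```text
clock: 26.3
eef_pos: [0.3536, -0.3308, 0.2319]
tool_rot: [-0.238, 0.971, -0.0, 0.0]
wrist_force: [0.0, 0.5, -0.3]
opening: 0.0855
```

Emit:
{"method": "send_rows", "body": {
  "moves": [1,0,0,0,0,0,-0.142,1,0,0,0.03,0,0,0,1,0,0,0.04,0,0,0,1,0,0,0.02,0,0,0,1,0,0,0,0,0,0]
}}

```text
clock: 26.8
eef_pos: [0.3524, -0.3297, 0.139]
tool_rot: [-0.303, 0.953, 0.002, -0.001]
wrist_force: [-1.1, -0.2, -0.5]
opening: 0.0854
```

```bash
python3 -c "
from h import *
plan(.3533,-.3302,.038,2.187)
im=imaging.read_camera('side');crop(im,250,150,190,145,4,'pics/g5.png')
im=imaging.read_camera('top');cv2.imwrite('pics/top5.png',im)"
```

```text
t 26.8 p [ 0.3524 -0.3297  0.139 ] th 2.187 tilt [-0.0035  0.0033] F [-1.1 -0.2 -0.5] open 0.0854 q [-0.75 -0.08 -0.22  1.44 -0.   -1.37]
tool shift [-0.0005 -0.0014  0.101 ] rz 0.0
```

View pics/g5.png

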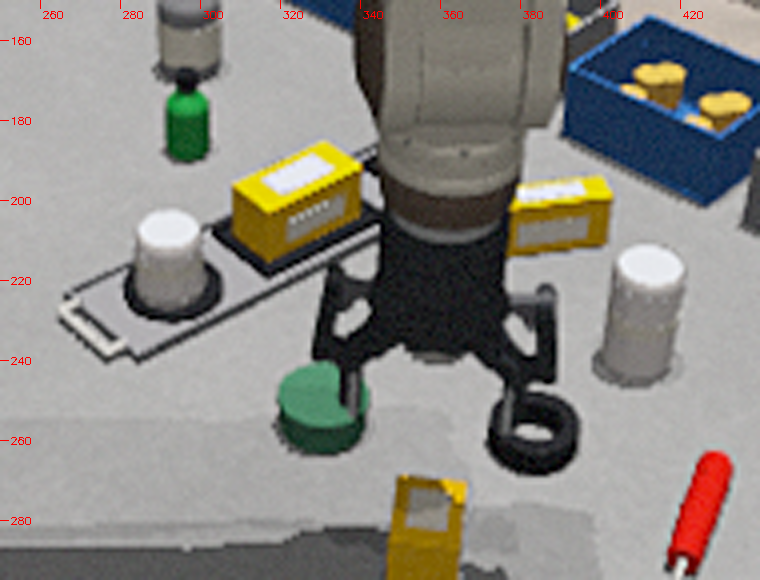

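The jaws are above the short carton at (356,278). Descending and gripping, then checking the long carton's placed pose from the top picture already taken.

Emit:
{"method": "send_rows", "body": {
  "moves": [1,0,0,0.03,0,0,0,1,0,0,0.03,0,0,0,1,0,0,0.02,0,0,0,1,0,0,0.013,0,0,0,1,0,0,0.007,0,0,0]
}}

```text
clock: 27.4
eef_pos: [0.354, -0.3312, 0.0422]
tool_rot: [-0.303, 0.953, -0.0, 0.0]
wrist_force: [0.4, 0.5, -0.3]
opening: 0.0857
```

Emit:
{"method": "send_rows", "body": {
  "moves": [1,0,0,0,0,0,0,1,0,0,0,0,0,0,0,0,0,0,0,0,0,0,0,0,0,0,0,0,0,0,0,0,0,0,0]
}}

```text
clock: 27.9
eef_pos: [0.3539, -0.3311, 0.0425]
tool_rot: [-0.303, 0.953, -0.001, 0.0]
wrist_force: [-0.7, 0.2, 2.4]
opening: 0.0457
```

Emit:
{"method": "send_rows", "body": {
  "moves": [0,0,0,0,0,0,0,0,0,0,0,0,0,0,0,0,0,0,0,0,0,0,0,0,0,0,0,0,0,0,0,0,0,0,0]
}}

```text
clock: 28.4
eef_pos: [0.3539, -0.3311, 0.0424]
tool_rot: [-0.303, 0.953, -0.001, 0.0]
wrist_force: [0.0, -0.1, 6.0]
opening: 0.0459
```

```bash
python3 - <<'E'
from h import *
plan(.5548,-.0357,.23,1.441)
im=cv2.imread("pics/top5.png");hsv=cv2.cvtColor(im,cv2.COLOR_BGR2HSV)
ye=cv2.inRange(hsv,(20,90,90),(35,255,255));x,y,w,h=290,145,55,70
m=np.zeros_like(ye);m[y:y+h,x:x+w]=ye[y:y+h,x:x+w]
c=max(cv2.findContours(m,0,2)[0],key=cv2.contourArea)
P=np.array([ray("top",p,.058) for p in c[:,0]],np.float32)*1000
r=cv2.minAreaRect(P);b=cv2.boxPoints(r);e=max([b[1]-b[0],b[2]-b[1]],key=np.linalg.norm);print(r,np.arctan2(e[1],e[0])%np.pi)
crop(im,270,90,120,170,3,"pics/c5.png") # checked later if needed
E
```

```text
t 28.4 p [ 0.3539 -0.3311  0.0424] th 2.187 tilt [ 0.0008 -0.0008] F [ 0.  -0.1  6. ] open 0.0459 q [-0.75 -0.04 -0.37  1.24 -0.   -1.37]
tool shift [-0.3347  0.1248 -0.1876] rz 0.746
((553.8568725585938, -33.77939987182617), (49.55266189575195, 99.47093200683594), 82.61248016357422) 3.0126562
```

Emit:
{"method": "send_rows", "body": {
  "moves": [0,0,0,-0.03,0,0,0,0,0,0,-0.045,0,0,0,0,0,0,-0.045,0,0,0,0,0,0,-0.045,0,0,0,0,0,0,-0.03,0,0,0]
}}

```text
clock: 28.9
eef_pos: [0.3537, -0.3309, 0.2398]
tool_rot: [-0.303, 0.953, -0.001, 0.001]
wrist_force: [-0.5, -0.4, -1.2]
opening: 0.0454
```

Emit:
{"method": "send_rows", "body": {
  "moves": [0,-0.0272,0.0108,0,0,0,0,0,-0.034,0.0127,0,0,0,0,0,-0.034,0.0127,0,0,0,0,0,-0.034,0.0127,0,0,0,0,0,-0.034,0.0127,0,0,0,0]
}}

```text
clock: 29.4
eef_pos: [0.4517, -0.1849, 0.2365]
tool_rot: [-0.303, 0.953, 0.0, -0.0]
wrist_force: [0.2, -0.3, -1.5]
opening: 0.0456
```

Emit:
{"method": "send_rows", "body": {
  "moves": [0,-0.034,0.0127,0,0,0,0,0,-0.034,0.0127,0,0,0,0,0,-0.034,0.0127,0,0,0,0,0,-0.034,0.0127,0,0,0,0,0,-0.036,0.0127,0,0,0,0]
}}

```text
clock: 29.9
eef_pos: [0.5553, -0.0336, 0.2364]
tool_rot: [-0.303, 0.953, 0.0, -0.0]
wrist_force: [-0.0, 0.7, -1.5]
opening: 0.0457
```

Emit:
{"method": "send_rows", "body": {
  "moves": [0,0,0,0,0,0,0.124,0,0,0,0,0,0,0.124,0,0,0,0,0,0,0.124,0,0,0,0,0,0,0.124,0,0,0,0,0,0,0.124]
}}

```text
clock: 30.4
eef_pos: [0.5547, -0.035, 0.2362]
tool_rot: [0.004, 1.0, 0.0, -0.001]
wrist_force: [-0.2, -0.7, -0.1]
opening: 0.0456
```

Emit:
{"method": "send_rows", "body": {
  "moves": [0,0,0,0,0,0,0.124,0,0,0,0.04,0,0,0,0,0,0,0.04,0,0,0,0,0,0,0,0,0,0,0,0,0,0,0,0,0]
}}

```text
clock: 30.9
eef_pos: [0.5544, -0.035, 0.1571]
tool_rot: [0.064, 0.998, -0.0, -0.001]
wrist_force: [0.3, 0.3, 0.3]
opening: 0.0454
```

```bash
python3 -c "
from h import *
plan(.5545,-.035,.1005,1.442)
im=imaging.read_camera('side');crop(im,250,110,190,145,4,'pics/g6.png')"
```

```text
t 30.9 p [ 0.5544 -0.035   0.1571] th 1.443 tilt [-0.0015  0.0001] F [0.3 0.3 0.3] open 0.0454 q [-0.06  0.09 -0.02  1.47 -0.    0.06]
tool shift [-0.0002 -0.      0.0566] rz 0.001
```

View pics/g6.png

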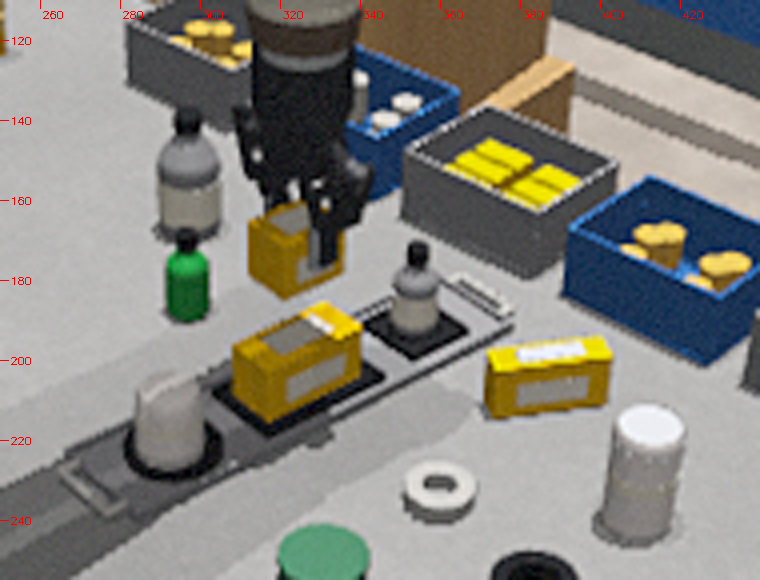

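The bottle stands in the square dish at (355,186), and the short carton hangs level and aligned above the long one. Lowering.

Emit:
{"method": "send_rows", "body": {
  "moves": [0,0,0,0.025,0,0,0,0,0,0,0.02,0,0,0,0,0,0,0.008,0,0,0,0,0,0,0.002,0,0,0,0,0,0,0,0,0,0]
}}

```text
clock: 31.45
eef_pos: [0.5556, -0.035, 0.1034]
tool_rot: [0.064, 0.998, 0.0, 0.001]
wrist_force: [0.3, -0.5, -0.9]
opening: 0.0453
```

Emit:
{"method": "send_rows", "body": {
  "moves": [0,0,0,0.001,0,0,0,0,0,0,0,0,0,0,0,0,0,0,0,0,0,0,0,0,0,0,0,0,0,0,0,0,0,0,0]
}}

```text
clock: 31.95
eef_pos: [0.5549, -0.035, 0.1009]
tool_rot: [0.064, 0.998, -0.0, 0.0]
wrist_force: [0.7, 0.3, -1.0]
opening: 0.0456
```

Emit:
{"method": "send_rows", "body": {
  "moves": [0,0,0,0.001,0,0,0,0,0,0,0,0,0,0,0,0,0,0,0,0,0,0,0,0,0,0,0,0,0,0,0,0,0,0,0]
}}

```text
clock: 32.45
eef_pos: [0.5549, -0.035, 0.1005]
tool_rot: [0.064, 0.998, -0.0, 0.0]
wrist_force: [-2.1, -0.2, 5.0]
opening: 0.0459
```

Emit:
{"method": "send_rows", "body": {
  "moves": [0.8,0,0,0,0,0,0,0.8,0,0,0,0,0,0,0.8,0,0,0,0,0,0,0.8,0,0,0,0,0,0,0.8,0,0,0,0,0,0]
}}

```text
clock: 32.95
eef_pos: [0.5548, -0.035, 0.0997]
tool_rot: [0.064, 0.998, -0.0, -0.0]
wrist_force: [-0.6, 0.5, 0.1]
opening: 0.0685
```

Emit:
{"method": "send_rows", "body": {
  "moves": [0.8,0,0,-0.015,0,0,0,0.8,0,0,-0.03,0,0,0,0.8,0,0,-0.03,0,0,0,0.8,0,0,-0.04,0,0,0,0.8,0,0,-0.03,0,0,0]
}}

```text
clock: 33.45
eef_pos: [0.5549, -0.035, 0.2484]
tool_rot: [0.064, 0.998, 0.0, 0.001]
wrist_force: [0.9, -0.6, 0.4]
opening: 0.0682
```

Emit:
{"method": "send_rows", "body": {
  "moves": [0.8,0.02,0.035,0,0,0,0,0.8,0.02,0.035,0,0,0,0,0.8,0.02,0.035,0,0,0,0,0.8,0.02,0.035,0,0,0,0,0.8,0.02,0.035,0,0,0,0]
}}

```text
clock: 33.95
eef_pos: [0.4772, 0.1526, 0.2462]
tool_rot: [0.064, 0.998, 0.0, 0.001]
wrist_force: [-0.0, 0.2, 0.3]
opening: 0.0686
```

Emit:
{"method": "send_rows", "body": {
  "moves": [0.8,0.02,0.035,0,0,0,0,0.8,0.02,0.035,0,0,0,0,0.8,0.02,0.035,0,0,0,0,0.8,0,0,0,0,0,0,0.8,0,0,0,0,0,0]
}}

```text
clock: 34.45
eef_pos: [0.4315, 0.2638, 0.2458]
tool_rot: [0.063, 0.998, 0.0, 0.0]
wrist_force: [-0.9, 0.2, 0.6]
opening: 0.0683
```

```bash
python3 - <<'E'
from h import *
plan(.3,.3,.2)
s=imaging.read_camera('side');t=imaging.read_camera('top');cv2.imwrite('pics/top7.png',t)
crop(s,250,110,130,140,3,'pics/a.png');crop(t,285,90,130,140+40,3,'pics/b.png')
a,b=cv2.imread('pics/a.png'),cv2.imread('pics/b.png');a=cv2.copyMakeBorder(a,0,b.shape[0]-a.shape[0],0,0,0);cv2.imwrite('pics/end.png',np.hstack([a,b]))
hsv=cv2.cvtColor(t,cv2.COLOR_BGR2HSV);ye=cv2.inRange(hsv,(20,90,90),(35,255,255))
E
```

```text
t 34.45 p [0.4315 0.2638 0.2458] th 1.445 tilt [0.0008 0.0002] F [-0.9  0.2  0.6] open 0.0683 q [ 0.55 -0.02  0.04  1.64 -0.    0.67]
tool shift [0.135  0.0195 0.0457] rz None
```

View pics/end.png

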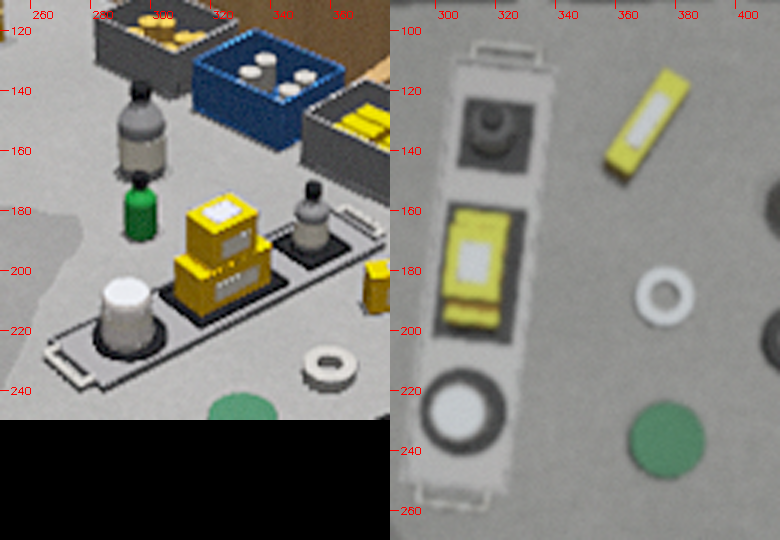

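```bash
python3 - <<'E'
from h import *
L=np.array([.5543,-.0348]);S=ray("top",(314.25,175),.108)
a=3.0126;ex=np.array([np.cos(a),np.sin(a)]);ey=np.array([-ex[1],ex[0]])
print("short",S,"rel",(S-L)@ex,(S-L)@ey)
print("filter",ray("top",(285+(459-390)/3,90+411/3),.064),"bottle",ray("top",(285+(492-390)/3,90+118/3),.088))
t=cv2.imread("pics/top7.png");t0=cv2.imread("pics/top0.png")
for n,(x,y,w,h) in {"slim":(350,105,45,50),"tall":(405,135,45,45),"big":(205,120,40,40)}.items(): print(n,"best shift px",cv2.minMaxLoc(cv2.matchTemplate(t[y-8:y+h+8,x-8:x+w+8],t0[y:y+h,x:x+w],cv2.TM_CCOEFF_NORMED))[1::2])
E
```

```text
short [ 0.55685548 -0.03716654] rel -0.002838670020350417 0.0020181563296859635
filter [ 0.42969087 -0.01831927] bottle [ 0.67622748 -0.05023624]
slim best shift px (0.9954680800437927, (8, 8))
tall best shift px (0.9969789981842041, (8, 8))
big best shift px (0.9973883628845215, (8, 8))
```

All items are within about 4 mm of target and the look-alikes haven't moved. Handing in.

```bash
python3 -c "
from workcell import ctrl
print(ctrl.finish_job())"
```

```text
the job is handed in; nothing more can be done
None
```

I made up the kit and handed it in at about 34.5 s of the 120 s allowed. `finish_job` gave no verdict, so the results below are from my own camera checks.

| Item | Where it is | Measured offset |
|---|---|---|
| Short filter | standing in the round dish | about 2 mm from centre |
| Small bottle | standing in the square dish | about 3 mm from centre |
| Long carton | flat in the oblong dish, lengthwise | about 2 mm from centre, angle within 0.001 rad |
| Short carton | on the middle of the long one, lined up lengthwise | about 3 mm lengthwise, 2 mm across |

- **Seating:** each item was lowered until the wrist force showed contact and then let go. The last side view shows all four upright and the gripper clear of everything.
- **Look-alikes:** comparing the first and last top pictures, the tall filter, big bottle and slim carton had not moved (0 px shift).
- **Limits of the checks:** no check failed or disagreed beyond about 2–3 mm, which is close to the calibration error. I measured the long carton's pose before the short one was stacked on it, and did not measure it again afterwards.

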